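# Load the firing sled into the enamelling kiln

## Robot

A 6-joint arm with a two-finger parallel gripper is mounted at the origin on the work surface. World frame = base frame: x ahead of the robot, y to its left, z up, the work surface at z = 0. Lengths are in m, angles in rad, forces in N, time in s.
With the tool pointing down it reaches from about 0.375 to 0.975 m from the base axis. Payload 3.8 kg.
Tool frame: the origin (TCP) lies on the centre line of the jaws, within the pads' length; the fingertips stand 25 mm ahead of it and the grasp point (between the pads) lies 6 mm ahead of it; z points along the fingers, y is the line along which they close (so a half turn about z gives the same grasp; the last joint's range is limited). The gripper opens to 85 mm and grips with 20 to 120 N. Pads are 22 mm wide; open, the fingers measure 114 mm over their backs; the gripper's body (76 mm by 85 mm) begins 54 mm behind the grasp point. The pads swing forward as they close: fully open they stand 13 mm farther back than shut.
Start: joints at [-0.037, 0.264, 1.604, -0, 1.274, -0.037], TCP at [0.675, -0, 0.256] pointing down, gripper open.
Joint ranges: [-2.63, 2.63], [-0.94, 2.18], [0.31, 2.57], [-1.31, 4.45], [0, 2.66], [-2.55, 2.55]. Speed limits (rad/s): [2.57, 2.57, 3.14, 3.14, 3.14, 3.14].

## Interface

Orientations are given as a rotation vector (axis times angle).
In Python, from workcell import bot gives the robot as it stands. The module is installed in compiled form; this text tells all that it offers.
- The arm moves only by the tool play_rows, never from a script. Its argument "commands" is a list that holds one entry, the list of rows, each a list of 7 numbers: the shift along the tool's x, y, z as a fraction of full scale, then the turn, a rotation vector about the tool's x, y, z as a fraction of full scale, then the closure, from -1 (fully open) to 1 (shut). A call has 1 to 8 rows; each row is the pose to reach, as a shift and turn from the pose commanded when the call began, along the tool's axes at that moment, turning the shorter way round; what a row does not reach only later rows make up. Full scale, the value 1, is 60 cm for a shift and 180 degrees for a turn. A row lasts 1/10 s, in which the tool goes at most 50 mm and 8.59 degrees, less where a joint would pass 70% of its speed; a pose out of reach is approached as far as the arm can. A call with a number of a shift or a turn outside -1 to 1 is refused whole. A call with a gripper value outside its range is refused whole. The fingers move at their own pace and stop on an object; "force" is the grip in N (left out, the last holds). Time passes only in rows, so rows that repeat a pose let the fingers close. It gives the time, the measured TCP pose, the force, the opening and the grip force at its end, in the units of the state.
- bot.read_state(): the state, without advancing time (a new reading comes with each control period).
- bot.read_camera(name): name is "scene" or "side" or "wrist"; returns the picture (400x640x3 uint8, blue, green, red); there is no depth.
- bot.camera_params(name): a dict with "fov_y" (degrees; the focal length in pixels is half the picture's height over the tangent of half this angle, whatever the lens; pixels are square), "cx", "cy" (the principal point, pixels), "rvec" (rotation vector, rad) and "tvec" (3), from world to camera coordinates, as OpenCV has them. Camera axes: x right, y down, z forward; pixel columns grow to the right and rows downward; lengths in m; the calibration is good to about 2 mm. A picture is of the moment at which its call begins: read the wrist's pose just before it. camera_params takes no time and is no camera call; for the wrist camera it gives the pose at the moment of the call.
- bot.finish_job(): hands the job in; it is judged then, once.
The state is a dict: "time": time; "q": joint angles; "joint_vel": joint speeds; "joint_torque": joint torques, N m; "tool_pos": TCP position; "tcp_rot": TCP orientation; "wrist_force": force on the tool from outside, world axes, zero at the start; "torque": the same for the moment, N m; "width": opening from 0.0 (shut) to 1.0 (fully open); "grip_force": force on a finger pad.
Only numpy, scipy, OpenCV 4.12 (cv2) and the standard library are available. Lean on these libraries where they do the work, as an engineer would, in place of code of your own. Each camera call takes 0.05 s, during which the arm holds its last target. There are 200 camera calls.

## Task

With one fingertip press the kiln's long bar down and keep it down so that the spring-closed flap stays up, and with the other fingertip push the firing sled by its upright plate along the rails, under the flap, until the block stops against the back of the chamber. Then let the bar up so that the flap shuts behind the block, and move clear. Only push: do not lift the sled, and leave everything else on the bench where it stands.

Things in the scene. Friction and masses are not known exactly. Their poses are not given: they have to be found in the camera images.
- kiln: Small grey bench kiln on a dark steel deck, fixed. Origin: on the bench, below the middle of its mouth, in its front plane. x = push direction (into the kiln), y = towards the press bar, z up. Deck 6 mm thick, x -195 to +135, y -85 to +85 mm. Kiln body x 0 to 130, y -75 to +75 mm, 110 mm high.
- mouth (a point): On the deck's top (6 mm above the bench) in the middle of the kiln's mouth; axes as the kiln. Mouth 42 mm wide, 40 mm high; chamber 52 mm deep to its back. Two straight rails 8 mm high, 42 mm apart inside, run on the deck from x = -170 mm to the mouth and guide the sled.
- flap (a joint): Flap angle (rad): 0 shut, 0.9 fully up (stop). One piece with the press bar: pressing the bar down raises it, a spring shuts it. Pressing takes about 3 N at first and 7 N at the stop, alike all along the bar. Shut, its lower edge is 9 mm above the deck: the sled's neck fits under it, the block does not. From 0.65 rad up the block clears it.
- pin (a point): Pin on which the flap turns, along the kiln's x, at kiln x -7, y +30 mm, 40 mm above the bench. The flap is a steel plate 46 x 36 x 4 mm hanging in front of the mouth; it swings up in its own plane, so pushing against it does not open it.
- bar_mid (a point): Middle of the press bar's centre line (moves with it). Round steel bar, 16 mm diameter, 175 mm long, along the kiln's x from -185 to -10 mm. Shut: at kiln y +58 mm, bar's top 62 mm above the bench. Fully pressed: y +58 mm, top 35 mm above the bench; in between y reaches +61 mm. A fingertip can slide along its top while pressing.
- sled: Loose firing sled, about 0.28 kg, on the deck between the rails. Origin: under its block's middle, on the deck; x = push direction, z up. Steel base 40 x 38 mm with white ceramic block, together 16 mm high (x -20 to +20); flat neck 16 mm wide, 5 mm thick, back to the push plate. Home, block against the chamber's back: origin at kiln x +32 mm; neck and plate stay outside.
- plate (a point): Middle line of the rear face of the sled's upright steel push plate, 45 mm above the deck, 81 mm behind the sled's origin. The plate is 38 mm wide, 6 mm thick and 58 mm high from the deck.
- mandrel: Bystander: upright steel ring mandrel, foot 44 mm across, 132 mm high; origin under it.
- jar: Bystander: amber glass jar, 44 mm across, 50 mm high; origin under it.
- flask: Bystander: open steel casting ring, 52 mm across, 55 mm high; origin under it.
- dish: Bystander: small white ceramic bowl, 70 mm across, 25 mm high; origin under it.
- block: Bystander: loose white ceramic tile 50 x 50 x 12 mm lying on the kiln's roof; origin under it.
- hammer: Bystander: hammer lying on the bench.
- spatula: Bystander: spatula lying on the bench.
There are look-alikes about, which are no part of the job. Leave any brown or orange look-alike of the sled alone.

How it is judged:
On the way, in this order (a step that is already met when the one before it is completed fails the run):
1. the bar is pressed down and the flap is up, the block still outside (value of joint flap above 0.6 rad and x of sled in the frame of kiln below -0.015 m), for 0.2 s.
2. with the flap still held up, the block passes under it (value of joint flap above 0.5 rad and x of sled in the frame of kiln above 0 m), for 0.1 s.
At the end, for the whole second after the job is handed in: The sled stands flat on the deck with its block within 8 mm of the back of the chamber, at rest, and the flap is shut behind the block (joint under 0.08 rad) (x of sled in the frame of kiln between 0.024 and 0.038 m and z of sled in the frame of kiln below 0.012 m and angle between sled's own z axis and vertical below 0.08 rad and value of joint flap below 0.08 rad and linear speed of sled below 0.01 m/s); the robot touches nothing.
It fails at once if the sled is lifted (more than 15 mm off the deck) or tipped (more than 0.3 rad) (z of sled in the frame of kiln above 0.021 m or angle between sled's own z axis and vertical above 0.3 rad).
It fails at once if a bystander is moved more than 20 mm (distance of any of mandrel, jar, flask, dish, block, hammer, spatula from where it was at the start of the episode above 0.02 m).
It also fails if it takes over 38 s, if anything falls off the work surface, if the arm or the gripper's body presses on something with over 40 N, if the wrist force passes 120 N, or if a joint passes its speed limit or range.

## Working session

There is one attempt and no reset: what is moved stays moved. The work goes in short steps, Python scripts to look and compute and a tool call to move; the robot and the scene stay as the last step left them, time stands still between calls to the robot, and variables do not carry over. Pictures are saved under pics/ and viewed, at most 10 in all, crops included, and the job is handed in when it is done.

Besides the shell and the picture viewer there is one more tool, called after ">>>" by a JSON object that holds its "api" and its "payload". play_rows: Moves the arm, as the interface text tells. Its arguments: {"type":"object","properties":{"commands":{"type":"array"},"force":{"type":"number"}},"required":["commands"]}

```bash
mkdir -p pics
python3 - <<'E'
from workcell import bot
import cv2
s=bot.read_state();print(s)
for n in("scene","side","wrist"):
    print(n,bot.camera_params(n)); cv2.imwrite(f"pics/{n}0.png",bot.read_camera(n))
E
```

```text
{'time': 0.0, 'q': array([-3.68646116e-02,  2.64708314e-01,  1.60537856e+00, -2.67314211e-05,
        1.27369115e+00, -3.69292572e-02]), 'joint_vel': array([-1.67225703e-04,  3.47352389e-04,  1.90830283e-04,  6.78522696e-04,
        6.73111143e-05,  3.01714268e-04]), 'joint_torque': array([ 6.10465631e-04, -5.15121067e+01, -3.67308676e+01, -4.07824507e-05,
        1.31324201e-02,  1.46811578e-05]), 'tool_pos': array([6.74325085e-01, 3.86757450e-05, 2.54989715e-01]), 'tcp_rot': array([-2.2202404 , -2.22040138,  0.00236435]), 'wrist_force': array([ 0.24634067, -0.02772457, -0.31748143]), 'torque': array([-0.03705593, -0.02880118, -0.02301039]), 'grip_force': 0.0, 'width': 0.9966019072708118}
scene {'fov_y': 50.12291904818015, 'cx': 322.09527101579835, 'cy': 202.54791478418875, 'rvec': array([ 1.38685778,  1.89721042, -1.02057584]), 'tvec': array([ 0.23702274, -0.19579426,  1.62748465])}
side {'fov_y': 47.818484539550425, 'cx': 315.69641357863765, 'cy': 193.31869814165714, 'rvec': array([ 2.23789721, -0.46052892,  0.19983549]), 'tvec': array([-0.53391558,  0.18995603,  1.17456771])}
wrist {'fov_y': 66.62295560539857, 'cx': 322.2726364616439, 'cy': 204.10337074612804, 'rvec': array([-2.81633667e+00, -2.10041343e-03,  3.44052228e-03]), 'tvec': array([-0.67302475, -0.04279855,  0.38153111])}
```

View pics/scene0.png

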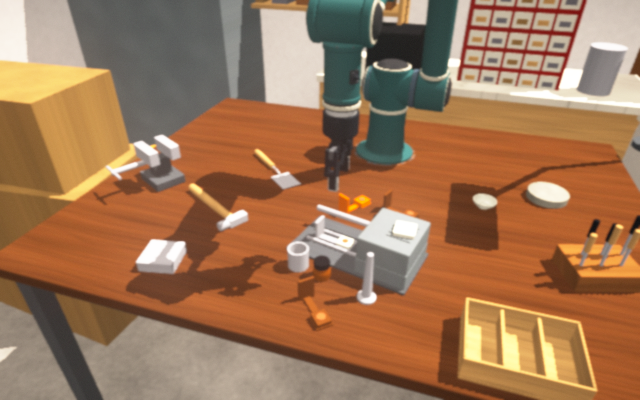

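View pics/side0.png

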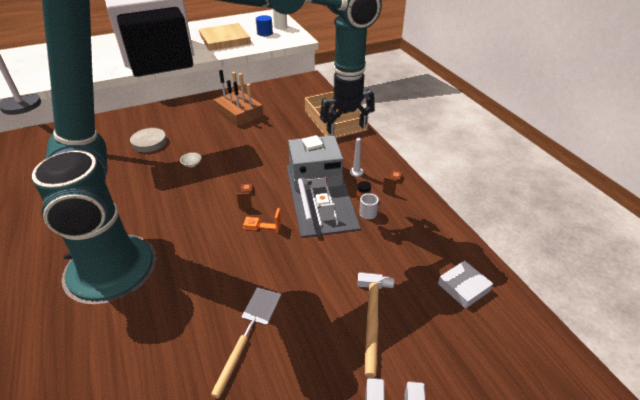

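The scene view shows the grey kiln at about (395,245), with the sled plate at (320,228) and the bar at (343,215). The side view shows the kiln at (315,160), the bar at (303,200), the sled block at (322,200) and its plate at (337,217). Things that could be taken for the sled: orange look-alikes at side (262,222), (245,195) and (393,180). The right one is the white and steel sled between the rails. I'll check that in one close crop.

Run:
```python
import cv2,numpy as np
a=cv2.imread("pics/scene0.png")[185:295,285:445]; b=cv2.imread("pics/side0.png")[125:245,270:400]
a=cv2.resize(a,None,fx=5,fy=5,interpolation=cv2.INTER_CUBIC)[:, :800]
b=cv2.resize(b,None,fx=5,fy=5,interpolation=cv2.INTER_CUBIC)
cv2.imwrite("pics/a.png",a);cv2.imwrite("pics/b.png",b)
```

```text
(no output)
```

View pics/a.png

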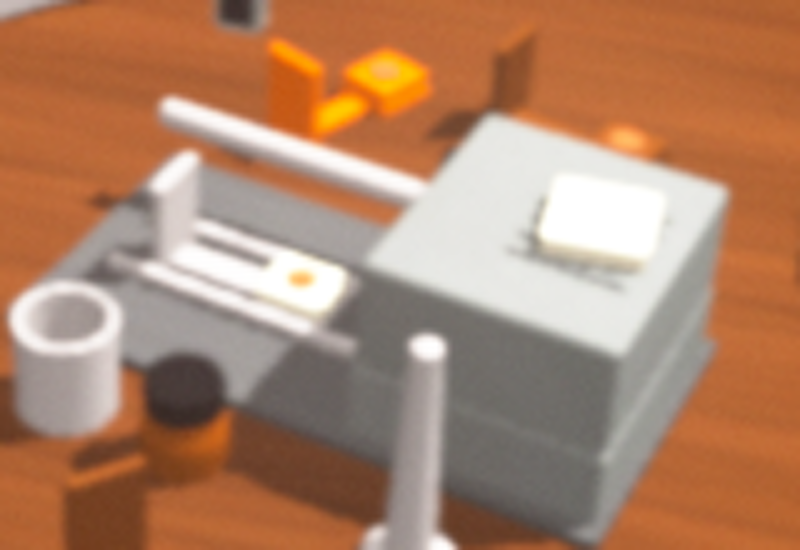

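View pics/b.png

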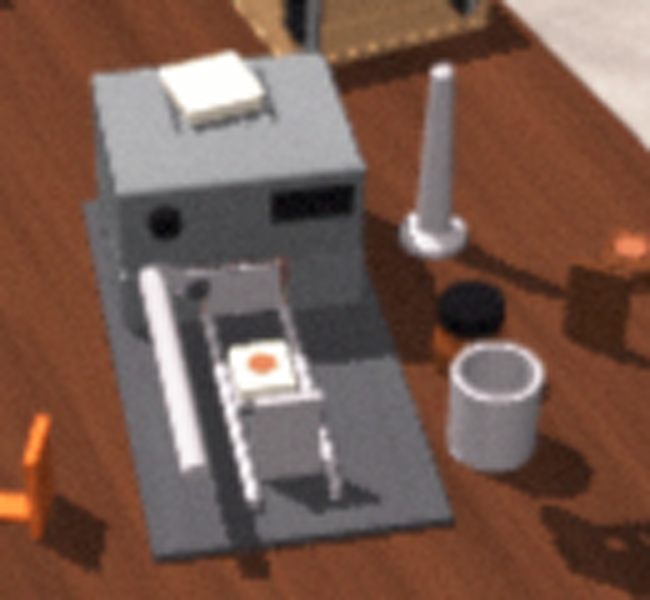

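Both crops confirm the choice. The sled is white and steel and sits between the rails, with its plate top edge at b (247,408)-(323,397) and its block at b (262,365). The flap is shut, and the bar is on the robot side, with its outer end at a (168,110) and b (192,468). Next I'll fit the kiln pose.

```bash
cat > h.py <<'E'
from workcell import bot
import cv2,numpy as np
from scipy.optimize import least_squares
from scipy.spatial.transform import Rotation as R
def proj(cam,P):
    c=bot.camera_params(cam) if isinstance(cam,str) else cam
    f=200/np.tan(np.radians(c["fov_y"])/2)
    K=np.array([[f,0,c["cx"]],[0,f,c["cy"]],[0,0,1.]])
    return cv2.projectPoints(np.array(P,float).reshape(-1,3),c["rvec"],c["tvec"],K,None)[0][:,0]
def kw(p,P): # kiln->world
    return R.from_euler('z',p[2]).apply(np.array(P,float).reshape(-1,3)/1000)+[p[0],p[1],0]
E
cat > fit.py <<'E'
from h import *
A=[((495,115),(0,75,110)),((368,262),(0,-75,110)),((620,355),(130,-75,110)),((728,190),(130,75,110)),((165,112),(-185,58,54))]
B=[((120,192),(0,75,110)),((363,168),(0,-75,110)),((93,75),(130,75,110)),((322,55),(130,-75,110)),((155,556),(-195,85,3)),((452,521),(-195,-85,3)),((192,462),(-185,58,54))]
px=lambda L,o:(np.array([l[0] for l in L])+.5)/5-.5+o
ua=px(A,(285,185)); ub=px(B,(270,125))
ca,cb=bot.camera_params("scene"),bot.camera_params("side")
def res(p): return np.r_[(proj(ca,kw(p,[l[1] for l in A]))-ua).ravel(),(proj(cb,kw(p,[l[1] for l in B]))-ub).ravel()]
best=min((least_squares(res,[.8,.1,y],loss='soft_l1') for y in (0,1.57,3.14,-1.57)),key=lambda r:r.cost)
print(best.x,np.degrees(best.x[2]),best.cost);print(res(best.x).reshape(-1,2).round(1))
# sled x from plate top rear corners
T=px([((247,408),0),((323,397),0)],(270,125)); Ta=px([((153,188),0),((195,153),0)],(285,185))
g=lambda s:np.r_[(proj(cb,kw(best.x,[(s[0]-81,19,64),(s[0]-81,-19,64)]))-T).ravel(),(proj(ca,kw(best.x,[(s[0]-81,-19,64),(s[0]-81,19,64)]))-Ta).ravel()]
r=least_squares(g,[-60.]);print(r.x,r.fun.round(1))
np.save("p.npy",best.x)
E
python3 fit.py
```

```text
[0.61993711 0.07014573 1.33286988] 76.36781862497797 7.036054230506597
[[-0.3 -1. ]
 [-1.3 -0.3]
 [ 0.8  0.1]
 [ 1.7 -0.6]
 [ 1.2 -0.2]
 [-0.3  0.3]
 [ 1.1 -0.2]
 [-0.1 -0.6]
 [ 0.8 -1.3]
 [-0.4  0.6]
 [ 0.2  0. ]
 [ 0.9  2.4]]
[-65.96003787] [ 1.7 -0.5 -0.   0.1  0.7 -0.6 -0.3 -0.6]
```

>>> {"api": "play_rows", "payload": {"commands": [[[-0.141,-0.203,0.158,0,0,0.0757,0.0],[-0.141,-0.203,0.158,0,0,0.0757,0.0],[-0.141,-0.203,0.158,0,0,0.0757,0.0],[-0.141,-0.203,0.158,0,0,0.0757,0.0],[-0.141,-0.203,0.158,0,0,0.0757,0.0],[-0.141,-0.203,0.158,0,0,0.0757,0.0],[-0.141,-0.203,0.158,0,0,0.0757,0.0],[-0.141,-0.203,0.158,0,0,0.0757,0.0]]]}}

```text
time: 0.95
tool_pos: [0.5552, -0.0842, 0.1629]
tcp_rot: [2.467, 1.942, 0.003]
wrist_force: [-0.2, -1.4, 0.2]
width: 0.498
grip_force: 0.0
```

```bash
cat > st.py <<'E'
from h import *
s=bot.read_state();p=np.load("p.npy")
d=R.from_euler('z',p[2]).inv().apply(s["tool_pos"]-[p[0],p[1],0])*1000
M=R.from_rotvec(s["tcp_rot"]).as_matrix()
print("t",s["time"],"kiln mm",d.round(1),"toolx yaw",np.degrees(np.arctan2(M[1,0],M[0,0])).round(2),"z",M[:,2].round(3),"w",round(s["width"],3),"F kiln",R.from_euler('z',p[2]).inv().apply(s["wrist_force"]).round(2))
E
python3 st.py
python3 - <<'E'
from h import *
import pickle
c=bot.camera_params("wrist");im=bot.read_camera("wrist");pickle.dump(c,open("cw.pkl","wb"))
p=np.load("p.npy")
for q in proj(c,kw(p,[(-185,58,54),(-10,58,54),(-147,19,64),(-147,-19,64),(-195,85,6),(-195,-85,6),(-170,21,14),(-170,-21,14)])): cv2.circle(im,tuple(int(round(v)) for v in q),2,(0,255,0),-1)
cv2.imwrite("pics/w1.png",im)
E
```

```text
t 0.95 kiln mm [-165.3   26.6  162.9] toolx yaw 76.43 z [ 0.003 -0.    -1.   ] w 0.498 F kiln [-1.43 -0.14  0.24]
```

View pics/w1.png

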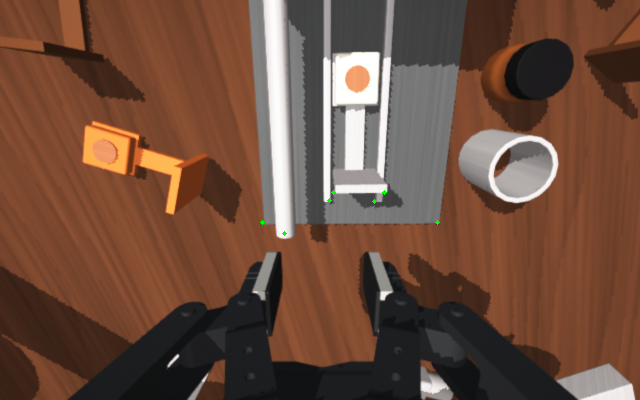

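The wrist view shows the bar end at (285,235), the plate's rear top edge at (333-387,192) and the deck corners at (263,222) and (438,222). All of these match the fitted model. The fingertips are at (268,258) and (376,258), so I'll work out their kiln y.

Run:
```python
from h import *
import pickle
c=pickle.load(open("cw.pkl","rb"));p=np.load("p.npy")
for z in(138,146):
  for y in (26.6+35,26.6+21,26.6-21,26.6-35): print(z,y,proj(c,kw(p,[(-154,y,z),(-176,y,z)])).round(0).tolist())
im=cv2.imread("pics/w1.png")[235:345,225:425];cv2.imwrite("pics/w1c.png",cv2.resize(im,None,fx=4,fy=4,interpolation=cv2.INTER_CUBIC))
```

```text
138 61.6 [[256.0, 245.0], [259.0, 281.0]]
138 47.6 [[283.0, 245.0], [285.0, 281.0]]
138 5.600000000000001 [[364.0, 245.0], [362.0, 281.0]]
138 -8.399999999999999 [[391.0, 245.0], [388.0, 281.0]]
146 61.6 [[253.0, 252.0], [256.0, 290.0]]
146 47.6 [[281.0, 252.0], [283.0, 290.0]]
146 5.600000000000001 [[366.0, 252.0], [364.0, 290.0]]
146 -8.399999999999999 [[394.0, 252.0], [391.0, 290.0]]
```

View pics/w1c.png

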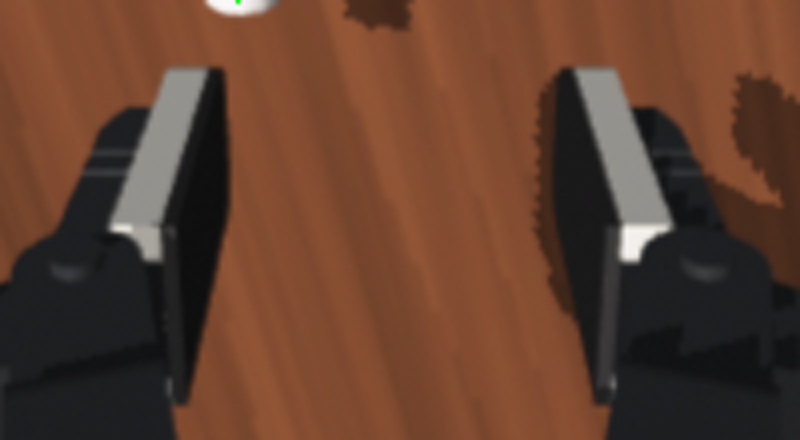

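The tip pads are about 7 mm thick and stand about 17 mm ahead of the TCP. I'll set the tips about 57 mm apart and go down to just above the bar.

>>> {"api": "play_rows", "payload": {"commands": [[[0,-0.006,0.06,0,0,0,-0.19],[0,-0.006,0.115,0,0,0,-0.19],[0,-0.006,0.115,0,0,0,-0.19],[0,-0.006,0.115,0,0,0,-0.19],[0,-0.006,0.115,0,0,0,-0.19],[0,-0.006,0.115,0,0,0,-0.19]]]}}

```text
time: 1.6
tool_pos: [0.5516, -0.084, 0.0948]
tcp_rot: [2.467, 1.941, 0.004]
wrist_force: [-0.2, 0.2, 0.6]
width: 0.593
grip_force: 0.0
```

```bash
python3 st.py
python3 - <<'E'
from h import *
a=bot.read_camera("wrist");b=bot.read_camera("side")[135:235,280:370]
b=cv2.resize(b,(360,400),interpolation=cv2.INTER_CUBIC);cv2.imwrite("pics/w2.png",np.hstack([a[:,150:590],b]))
E
```

```text
t 1.6 kiln mm [-165.9   30.1   94.8] toolx yaw 76.39 z [ 0.004 -0.001 -1.   ] w 0.593 F kiln [0.15 0.25 0.62]
```

View pics/w2.png

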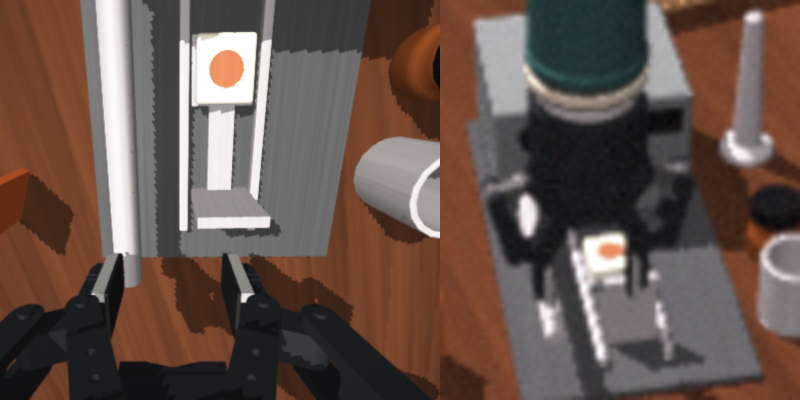

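Run:
```python
from h import *
c=bot.camera_params("wrist");p=np.load("p.npy")
for z in(74,78):
  for y in (66,58,52,6,0,-6): print(z,y,proj(c,kw(p,[(-155,y,z)])).round(0).tolist())
print(proj(c,kw(p,[(-185,50,54),(-185,66,54),(-155,58,62),(-147,19,64),(-147,-19,64)])).round(0).tolist())
```

```text
74 66 [[254.0, 249.0]]
74 58 [[269.0, 249.0]]
74 52 [[281.0, 249.0]]
74 6 [[372.0, 249.0]]
74 0 [[384.0, 249.0]]
74 -6 [[396.0, 249.0]]
78 66 [[252.0, 253.0]]
78 58 [[268.0, 253.0]]
78 52 [[280.0, 253.0]]
78 6 [[373.0, 253.0]]
78 0 [[386.0, 253.0]]
78 -6 [[398.0, 253.0]]
[[291.0, 279.0], [264.0, 279.0], [273.0, 239.0], [345.0, 227.0], [417.0, 227.0]]
```

>>> {"api": "play_rows", "payload": {"commands": [[[0,0,0.015,0,0,0,-0.19],[0,0,0.03,0,0,0,-0.19],[0,0,0.045,0,0,0,-0.19],[0,0,0.06,0,0,0,-0.19],[0,0,0.068,0,0,0,-0.19],[0,0,0.07,0,0,0,-0.19],[0,0,0.07,0,0,0,-0.19],[0,0,0.07,0,0,0,-0.19]]]}}

```text
time: 2.5
tool_pos: [0.5489, -0.0836, 0.0541]
tcp_rot: [-2.467, -1.941, 0.004]
wrist_force: [-11.7, 2.6, 32.9]
width: 0.596
grip_force: 17.5
```

```bash
python3 st.py
python3 - <<'E'
from h import *
a=bot.read_camera("wrist");b=bot.read_camera("side")[135:235,280:370]
b=cv2.resize(b,(360,400),interpolation=cv2.INTER_CUBIC);cv2.imwrite("pics/w3.png",np.hstack([a[:,150:590],b]))
E
```

```text
t 2.5 kiln mm [-166.1   32.8   54.1] toolx yaw 76.38 z [-0.003  0.001 -1.   ] w 0.596 F kiln [-0.28 12.01 32.91]
```

View pics/w3.png

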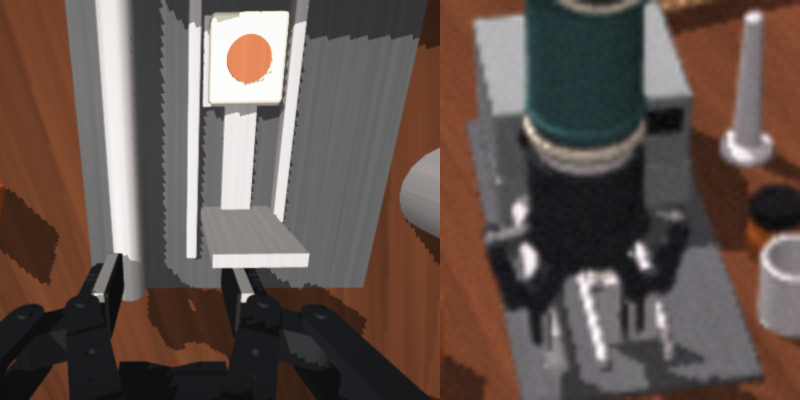

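>>> {"api": "play_rows", "payload": {"commands": [[[0,0.005,-0.003,0,0,0,-0.19],[0,0.008,-0.004,0,0,0,-0.19],[0,0.008,-0.004,0,0,0,-0.19],[0,0.008,-0.004,0,0,0,-0.19]]]}}

```text
time: 3.0
tool_pos: [0.5493, -0.0837, 0.0541]
tcp_rot: [-2.462, -1.936, 0.012]
wrist_force: [-17.1, 3.5, 29.0]
width: 0.599
grip_force: 16.5
```

```bash
python3 st.py
python3 - <<'E'
from h import *
c=bot.camera_params("wrist");a=bot.read_camera("wrist");p=np.load("p.npy")
cv2.imwrite("w4.png",a)
print(proj(c,kw(p,[(-185,58,27),(-185,50,27),(-185,66,27),(-185,58,54),(-185,50,54),(-185,66,54)])).round(0).tolist())
g=a.max(2).astype(int)
for r in range(255,312,6): print(r,g[r,255:310:3])
E
```

```text
t 3.0 kiln mm [-166.1   32.4   54.1] toolx yaw 76.38 z [-0.012  0.003 -1.   ] w 0.599 F kiln [-0.66 17.47 28.96]
[[278.0, 291.0], [292.0, 291.0], [264.0, 291.0], [270.0, 325.0], [286.0, 325.0], [253.0, 325.0]]
255 [108 130 131 131 100  21 214 177 228 202 174 126  85  62  56  60  62  60
  60]
261 [126 131 131 119  21  13 121 145 145 137 123 130  88  62  57  60  60  59
  59]
267 [131 131 130  31  14  13  99 145 144 130 122 105  85  65  56  60  61  60
  60]
273 [131 131  54  20  13  13  76 144 145 131 123 106  86  65  57  59  61  60
  59]
279 [131 111  21  13  13  13  58 144 145 131 123 108  87  68  57  59  61  60
  59]
285 [126  23  13  12  12  12  43 144 144 133 124 109  89  69  57  58  60  59
  58]
291 [ 37  19  12  12  12  14  79 143 143 132 124 111  90  95  96  58  62  68
  69]
297 [ 49  25  12  13  13  16 148 143 142 134 123 111 105 108 110  94  59  65
  68]
303 [ 30  26  13  13  12  62 116 118 118 115 116 114 110 108 108  93  58  60
  67]
309 [ 24  28  13  13  17 117 117 116 118 118 116 115 112 108 107  77  57  58
  63]
```

>>> {"api": "play_rows", "payload": {"commands": [[[0,-0.003,-0.002,0,0,0,-0.19],[0,-0.006,-0.004,0,0,0,-0.19],[0,-0.006,-0.004,0,0,0,-0.19],[0,-0.006,-0.004,0,0,0,-0.19]]]}}

```text
time: 3.45
tool_pos: [0.5487, -0.0835, 0.0553]
tcp_rot: [-2.466, -1.94, 0.005]
wrist_force: [-6.2, 1.9, 11.5]
width: 0.597
grip_force: 6.1
```

```bash
python3 st.py
```

```text
t 3.45 kiln mm [-166.2   33.    55.3] toolx yaw 76.37 z [-0.005  0.001 -1.   ] w 0.597 F kiln [ 0.44  6.45 11.45]
```

>>> {"api": "play_rows", "payload": {"commands": [[[0.0125,0,0,0,0,0,-0.19],[0.025,0,0,0,0,0,-0.19],[0.0375,0,0,0,0,0,-0.19],[0.05,0,0,0,0,0,-0.19],[0.0625,0,0,0,0,0,-0.19],[0.075,0,0,0,0,0,-0.19],[0.075,0,0,0,0,0,-0.19],[0.075,0,0,0,0,0,-0.19]]]}}

```text
time: 4.25
tool_pos: [0.5621, -0.0412, 0.0564]
tcp_rot: [2.467, 1.942, -0.0]
wrist_force: [-2.8, -3.6, 8.9]
width: 0.593
grip_force: 4.5
```

```bash
python3 st.py
python3 - <<'E'
from h import *
a=bot.read_camera("wrist");b=bot.read_camera("side")[135:235,280:370]
b=cv2.resize(b,(360,400),interpolation=cv2.INTER_CUBIC);cv2.imwrite("pics/w5.png",np.hstack([a[:,150:590],b]))
E
```

```text
t 4.25 kiln mm [-121.8   29.9   56.4] toolx yaw 76.43 z [ 0.001 -0.002 -1.   ] w 0.593 F kiln [-4.18  1.88  8.92]
```

View pics/w5.png

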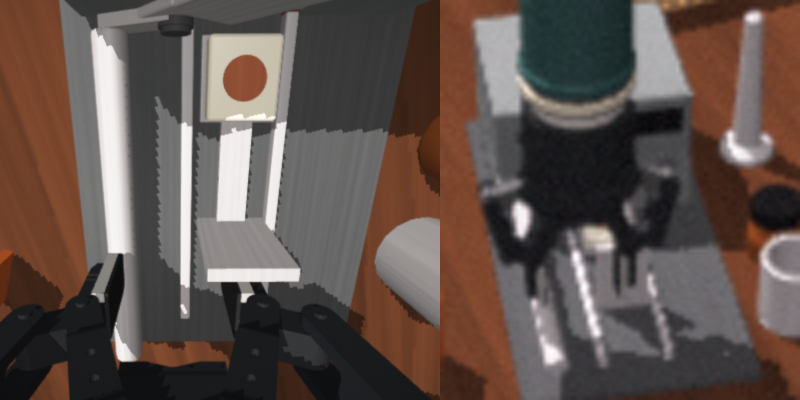

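The bar is down and the flap is up (top of the wrist view). The plate is moving with the finger at (255,272), and the block at (245,78) is heading for the mouth. I'll carry on.

>>> {"api": "play_rows", "payload": {"commands": [[[0.0125,0,0.002,0,0,0,-0.19],[0.025,0,0.003,0,0,0,-0.19],[0.0375,0,0.003,0,0,0,-0.19],[0.05,0,0.003,0,0,0,-0.19],[0.0625,0,0.003,0,0,0,-0.19],[0.075,0,0.003,0,0,0,-0.19],[0.08,0,0.003,0,0,0,-0.19],[0.08,0,0.003,0,0,0,-0.19]]]}}

```text
time: 5.15
tool_pos: [0.575, 0.0047, 0.0563]
tcp_rot: [2.464, 1.941, 0.002]
wrist_force: [-2.0, -5.9, 16.1]
width: 0.592
grip_force: 8.0
```

```bash
python3 st.py
```

```text
t 5.15 kiln mm [-74.1  28.3  56.3] toolx yaw 76.46 z [ 0.004 -0.003 -1.   ] w 0.592 F kiln [-6.17  0.51 16.07]
```

>>> {"api": "play_rows", "payload": {"commands": [[[0.008,0,0,0,0,0,-0.19],[0.016,0,0,0,0,0,-0.19],[0.021,0,0,0,0,0,-0.19],[0.026,0,0,0,0,0,-0.19],[0.03,0,0,0,0,0,-0.19],[0.03,0,0,0,0,0,-0.19]]]}}

```text
time: 5.75
tool_pos: [0.5784, 0.0185, 0.0564]
tcp_rot: [2.462, 1.939, -0.005]
wrist_force: [-6.1, -20.5, 18.8]
width: 0.595
grip_force: 14.9
```

```bash
python3 st.py
python3 - <<'E'
from h import *
a=bot.read_camera("wrist");b=bot.read_camera("side")[135:235,280:370]
b=cv2.resize(b,(360,400),interpolation=cv2.INTER_CUBIC);cv2.imwrite("pics/w6.png",np.hstack([a[:,150:590],b]))
c=bot.camera_params("wrist");p=np.load("p.npy")
for s in(20,26,32):print(s,(proj(c,kw(p,[(s-81,19,64),(s-81,-19,64)]))-[150,0]).round(0).tolist())
E
```

```text
t 5.75 kiln mm [-60.   28.1  56.4] toolx yaw 76.45 z [ 0.002 -0.008 -1.   ] w 0.595 F kiln [-21.41   1.13  18.77]
20 [[195.0, 304.0], [283.0, 304.0]]
26 [[195.0, 292.0], [284.0, 292.0]]
32 [[196.0, 280.0], [286.0, 280.0]]
```

View pics/w6.png

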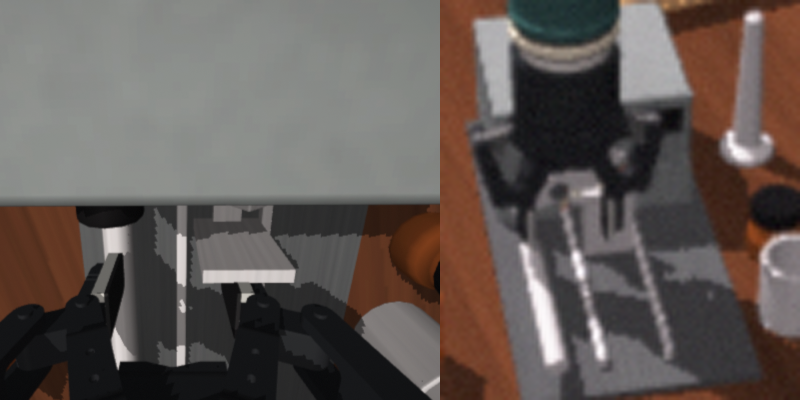

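The block has stopped against the back: 21 N of push force, and plate x of about -49. I'll back off first, then let the bar up.

>>> {"api": "play_rows", "payload": {"commands": [[[-0.012,0,0,0,0,0,-0.19],[-0.028,0,0,0,0,0,-0.19],[-0.03,0,-0.002,0,0,0,-0.19],[-0.03,0,-0.015,0,0,0,-0.19],[-0.03,0,-0.03,0,0,0,-0.19],[-0.03,0,-0.045,0,0,0,-0.19],[-0.03,0,-0.06,0,0,0,-0.19],[-0.03,0,-0.08,0,0,0,-0.19]]]}}

```text
time: 6.65
tool_pos: [0.5711, 0.0064, 0.1009]
tcp_rot: [-2.467, -1.941, 0.004]
wrist_force: [0.0, 0.5, 0.1]
width: 0.591
grip_force: 0.0
```

>>> {"api": "play_rows", "payload": {"commands": [[[-0.05,0,-0.08,0,0,0,-0.19],[-0.1,0,-0.15,0,0,0,-0.19],[-0.15,0,-0.2,0,0,0,-0.19],[-0.2,0,-0.2,0,0,0,-0.19],[-0.2,0,-0.2,0,0,0,-0.19],[-0.2,0,-0.2,0,0,0,-0.19],[-0.2,0,-0.2,0,0,0,-0.19]]]}}

```text
time: 7.35
tool_pos: [0.5437, -0.1094, 0.2204]
tcp_rot: [-2.467, -1.941, 0.002]
wrist_force: [-0.2, -0.4, -0.1]
width: 0.593
grip_force: 0.0
```

```bash
python3 st.py
python3 - <<'E'
from h import *
a=cv2.resize(bot.read_camera("wrist")[:,150:590],(440,400));b=bot.read_camera("side")[135:235,280:370]
b=cv2.resize(b,(360,400),interpolation=cv2.INTER_CUBIC);cv2.imwrite("pics/w7.png",np.hstack([a,b]))
c=bot.camera_params("wrist");p=np.load("p.npy")
for s in(20,26,32):print(s,(proj(c,kw(p,[(s-81,19,64),(s-81,-19,64),(-185,58,54)]))-[150,0]).round(0).tolist())
E
```

```text
t 7.35 kiln mm [-192.4   31.8  220.4] toolx yaw 76.39 z [-0.002  0.001 -1.   ] w 0.593 F kiln [-0.45  0.12 -0.06]
20 [[190.0, 37.0], [237.0, 37.0], [146.0, 183.0]]
26 [[190.0, 28.0], [237.0, 29.0], [146.0, 183.0]]
32 [[190.0, 20.0], [238.0, 20.0], [146.0, 183.0]]
```

View pics/w7.png

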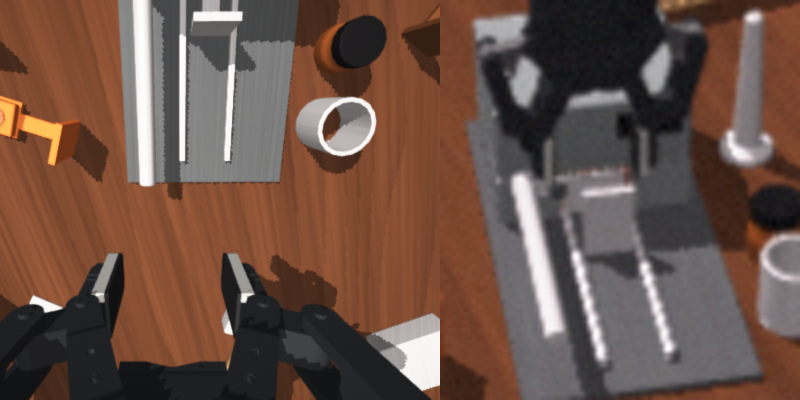

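The plate edge is at row 21, which puts the sled at x of about 31 mm. The bar end is at row 184, which matches the shut position, and the flap hangs level. The arm is clear with zero force, so I'm handing in.

```bash
python3 -c "
from workcell import bot
print(bot.finish_job())"
```

```text
the job is handed in; nothing more can be done
None
```

I've handed the job in after about 7.4 s of robot time: by my last picture the block is against the back of the chamber (sled x about 31 mm), the flap is shut behind it and the arm is clear; the hand-in gave no verdict.

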